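Wedge a sagging soldering tray level

ROBOT

A 6-joint arm with a two-finger parallel gripper is mounted at the origin on the work surface. World frame = base frame: x ahead of the robot, y to its left, z up, the work surface at z = 0. Lengths are in m, angles in rad, forces in N, time in s.
With the tool pointing down it reaches from about 0.35 to 0.85 m from the base axis. Payload 8.1 kg.
Tool frame: the origin (TCP) lies at the very end of the fingers, on their centre line; the grasp point (between the pads) lies robot.hold_point_z behind it (robot.hold_point_z is the distance from the TCP to the grasp point, in m); z points along the fingers, y is the line along which they close (so a half turn about z gives the same grasp; the last joint's range is limited). The gripper opens to 93 mm and grips with 3 to 60 N. Pads are 15 mm wide; open, the fingers measure 128 mm over their backs; the gripper's body (75 mm by 188 mm) begins 65 mm behind the grasp point.
Start: joints at [1.246, 0.13, 1.488, -0, 1.523, -0.085], TCP at [0.142, 0.583, 0.219] pointing down, gripper open.
Joint ranges: [-2.96, 2.96], [-0.89, 2.26], [0.02, 2.5], [-1.34, 4.48], [0, 2.73], [-2.66, 2.66]. Speed limits (rad/s): [2.39, 2.39, 2.79, 3.14, 3.14, 3.14].

INTERFACE

Orientations are given as [roll, pitch, yaw] about the fixed x, y, z axes, in that order (R = Rz(yaw) Ry(pitch) Rx(roll)).
In Python, from cell import robot, cam, ticket gives the robot as it stands (robot), with the cameras (cam) and the job (ticket).
- The arm moves only by the shell command python3 shift.py 'ROWS' [FORCE]. ROWS is 1 to 12 rows, parted by a bar, with the numbers parted by spaces; each row has 7 numbers: dx, dy, dz in m, then a rotation vector rx, ry, rz in rad, then the opening from 0.0 (shut) to 1.0 (fully open); each row shifts and turns the commanded pose from where the row before left it, along the tool's axes as they then stand; what a row does not reach is not made up. A row lasts 1/10 s, in which the tool goes at most 0.05 m and 0.15 rad, less where a joint would pass 70% of its speed; a pose out of reach is approached as far as the arm can. The fingers move at their own pace and stop on an object; FORCE is the grip in N (left out, the last holds). Time passes only in rows, so rows that do not move let the fingers close. It prints the time, the measured TCP pose, the force, the opening and the grip force at its end. Input that does not fit is refused with a message, and nothing moves.
- robot.sense(): the state, without advancing time (a new reading comes with each control period).
- cam.grab_frame(name): name is "side" or "top"; returns the picture (400x640x3 uint8, red, green, blue); there is no depth.
- cam.camera_params(name): a dict with "fov_y" (degrees; the focal length in pixels is half the picture's height over the tangent of half this angle, whatever the lens; pixels are square), "cx", "cy" (the principal point, pixels), "rvec" (rotation vector, rad) and "tvec" (3), from world to camera coordinates, as OpenCV has them. Camera axes: x right, y down, z forward; pixel columns grow to the right and rows downward; lengths in m; the calibration is good to about 2 mm. A picture is of the moment at which its call begins. camera_params takes no time and is no camera call.
- ticket.finish_job(): hands the job in; it is judged then, once.
The state is a dict: "t": time; "qpos": joint angles; "qd": joint speeds; "effort": joint torques, N m; "tool_pos": TCP position; "tool_rot": TCP orientation; "ft_force": force on the tool from outside, world axes, zero at the start; "ft_torque": the same for the moment, N m; "grip_width": opening from 0.0 (shut) to 1.0 (fully open); "grip_force": force on a finger pad.
Only numpy, scipy, OpenCV 4.12 (cv2) and the standard library are available. Lean on these libraries where they do the work, as an engineer would, in place of code of your own. Each camera call takes 0.05 s, during which the arm holds its last target. There are 200 camera calls.

TASK

The front edge of the circuit-board tray on the soldering stand has sagged. Take the loose wooden wedge, set it flat on the bench and push it thin end first, squarely, under the foot in the middle of the tray's front edge until the tray is lifted level against its two corner stops and the wedge sits tight; do not force it any further than that, or the boards will bow. Do not press or lift the tray with the gripper; leave the wedge in place, let go, and leave the other things on the bench alone.

Things in the scene. Friction and masses are not known exactly. Their poses are not given: they have to be found in the camera images.
- stand: Fixed low aluminium stand, 200 mm deep (x), 260 wide (y), 49 high, carrying the hinged tray. Place, turn about z and height (screw feet: origin 0 to 3 mm above the bench) vary. Origin: under the middle of the level tray's front edge, at the frame's datum; x points from the tray's free front edge to the hinge at the back (the way the wedge is pushed), z up. Hinge axis at x 170, z 38 mm, along y.
- stop_left (a point): Underside of the steel stop at the left front corner, 42.5 mm above the stand's origin, which the level tray meets (x 6, y +108 mm in the stand's frame; its twin is at y -108). The stops reach in to y +-86 mm from 16 mm posts at y +-122. Between the posts the front is open down to the bench, 228 mm wide, and free under the tray as far back as x 171 mm.
- tray: Black plate 170 mm deep, 215 wide, 8 thick, with strips of small circuit boards on top (to 21 mm above its middle plane), 0.3 to 0.63 kg, turning freely on the hinge. Origin: middle of its front edge, mid thickness; x to the hinge, z normal to the plate. It starts sagged by 0.065 rad (front edge 11 mm low); when lifted level it meets the stiff corner stops and goes no higher.
- tray_edge (a point): Middle of the tray's lower front edge; level, it lies 34 mm above the stand's origin, sagged 11 mm lower. Under it the tray has a steel foot, 70 mm wide, 16 mm deep, flush with the front edge, screwed out 3 to 12 mm below the tray, differently each time; it is not measured and does not move in use. The wedge goes under this foot, so how far in it must go is not known beforehand.
- wedge: Loose wooden wedge, 180 mm long, 32 wide, 0.11 kg, lying flat on the bench left or right of the stand. Origin: centre of its underside; x to the thin tip, z up. From x -50 to +90 mm its top slopes 1:5 down from 36 to 8 mm. Pushed in, it stays by friction (0.3 to 0.4 on bench and foot). The tray's weight bears on it with only 1.5 to 3 N; once the tray is at its stops this climbs within a few mm.
- wedge_heel (a point): Centre of the wedge's heel, a block 40 mm long, 32 wide, 36 high, to be grasped across its width; the point is 70 mm behind the wedge's origin, 18 mm up. A tight wedge bears on the tray with over 5 N; over 20 N strains the tray. The level push needed is about 0.8 to 1.4 times the bearing force (10 to 12 N is right) if the hand does not also press the wedge on the bench.
- wedge_tip (a point): Middle of the wedge's thin end, on its underside (90 mm ahead of the wedge's origin).
- cup: Bystander: cardboard cup 64 mm across, 75 mm high, with green sticks to 125 mm; origin under its centre. It stands on the side where the wedge is not.
- spool: Bystander: solder spool standing on its flange, 60 mm across, 45 mm high; origin under its centre.
- driver: Bystander: screwdriver 170 mm long lying on the bench; origin under its middle, x to the blade.

How it is judged:
On the way, in this order (a step that is already met when the one before it is completed fails the run):
1. the wedge lies flat on the bench, square to the tray, with its tip under the middle of the sagging front edge (x of wedge_tip in the frame of stand above 0.01 m and x of wedge in the frame of stand below 0.055 m and y of wedge_tip in the frame of stand between -0.03 and 0.03 m and y of wedge in the frame of stand between -0.03 and 0.03 m and angle between the x axis of wedge and the x axis of stand, either way round below 0.2 rad and angle between wedge's own z axis and vertical below 0.06 rad), for 0.1 s.
2. the tray is lifted level and the wedge bears tightly on it (all of step 1 and angle between tray's own z axis and vertical below 0.012 rad and contact force between wedge and tray above 5 N), for 0.2 s.
At the end, for the whole second after the job is handed in: The wedge lies at rest, flat on the bench, thin end under the tray, square to it within 0.2 rad and within 30 mm of the middle of the front edge; the tray is level within 0.012 rad; the wedge bears on the tray with 5 to 20 N; cup, spool and screwdriver are within 20 mm of where they started (all of step 2 and contact force between wedge and tray below 20 N and linear speed of wedge below 0.005 m/s and distance of each of cup, spool, driver from where it was at the start of the episode below 0.02 m); the robot touches nothing.
It fails at once if the wedge is forced: it bears on the tray with more than 20 N (contact force between wedge and tray above 20 N).
It fails at once if the gripper presses on or lifts the tray (over 5 N) (contact force between any of the fingers, the arm and tray above 5 N).
It fails at once if a bystander is pushed more than 20 mm (distance of any of cup, spool, driver from where it was at the start of the episode above 0.02 m).
It also fails if it takes over 67 s, if anything falls off the work surface, if the arm or the gripper's body presses on something with over 40 N, if the wrist force passes 120 N, or if a joint passes its speed limit or range.

## Working session

There is one attempt and no reset: what is moved stays moved. The work goes in short steps, Python scripts to look and compute and a shell command to move; the robot and the scene stay as the last step left them, time stands still between calls to the robot, and variables do not carry over. Pictures are saved under pics/ and viewed, at most 10 in all, crops included, and the job is handed in when it is done.

```bash
ls; mkdir -p pics
python3 - <<'E'
from cell import robot, cam, ticket
import cv2
for n in("top","side"):
    cv2.imwrite(f"pics/{n}0.png",cam.grab_frame(n)[:,:,::-1]); print(n,cam.camera_params(n))
print(robot.sense(),robot.hold_point_z)
E
```

```text
cell.py
pics
shift.py
top {'fov_y': 54.95321060060015, 'cx': 325.3769240227239, 'cy': 192.56528975895844, 'rvec': array([ 2.15920813, -2.1454863 ,  0.17650122]), 'tvec': array([-0.03055769,  0.51963442,  1.21521294])}
side {'fov_y': 57.15295496254643, 'cx': 324.36410667752216, 'cy': 195.62603765013105, 'rvec': array([ 2.07912963, -0.21897122,  0.14231523]), 'tvec': array([-0.51587225,  0.08564157,  1.02032077])}
{'t': 0.1, 'qpos': array([ 1.24561438e+00,  1.31122152e-01,  1.48917765e+00, -7.03347678e-06,
        1.52298118e+00, -8.54257928e-02]), 'qd': array([-0.00107035, -0.00177182, -0.00093047, -0.00044226, -0.00145201,
       -0.00024806]), 'effort': array([ 9.46767723e-04, -5.61332595e+01, -4.93098092e+01,  7.70284468e-02,
        2.88082362e-02, -1.59574472e-05]), 'tool_pos': array([0.14231037, 0.58234915, 0.21766654]), 'tool_rot': array([-3.13990989e+00, -1.37051655e-04,  2.90183673e+00]), 'ft_force': array([-0.07063026, -0.34228731,  0.17636268]), 'ft_torque': array([ 0.01477223, -0.02603866,  0.01097648]), 'grip_force': 0.0, 'grip_width': 1.001613910796964} 0.0188
```

View pics/top0.png

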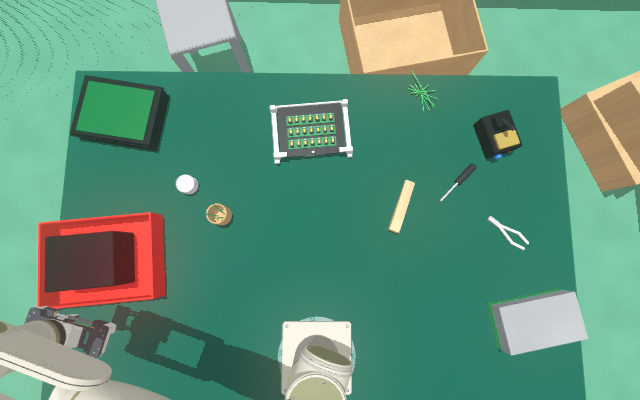

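View pics/side0.png

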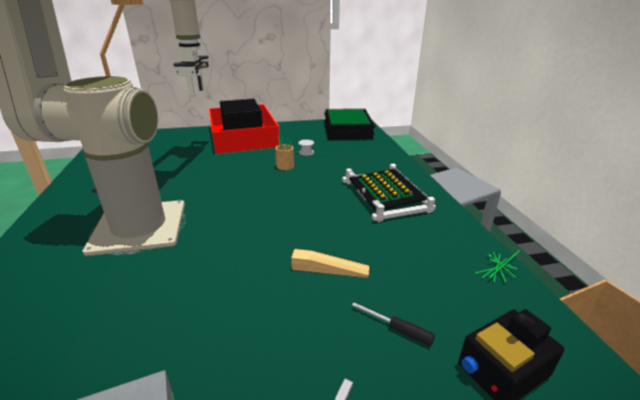

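The top view shows the stand at about (312,130) with its front facing down the picture, the wedge at (402,206) with the heel at (394,232), and the driver at (458,182). The side view shows the thick heel at (292,260) and the thin tip at (369,270).

```bash
cat > h.py <<'E'
import numpy as np, cv2
from cell import robot, cam, ticket
def K(n):
    p=cam.camera_params(n); f=200/np.tan(np.radians(p['fov_y'])/2)
    return np.array([[f,0,p['cx']],[0,f,p['cy']],[0,0,1]]),cv2.Rodrigues(p['rvec'])[0],p['tvec'],p['rvec']
def ray(n,u,v,z):
    k,R,t,_=K(n); d=R.T@np.linalg.inv(k)@[u,v,1]; c=-R.T@t
    return c+d*(z-c[2])/d[2]
def proj(n,P):
    k,R,t,r=K(n); return cv2.projectPoints(np.float64(P).reshape(-1,1,3),r,t,k,None)[0].reshape(-1,2)
E
python3 - <<'E'
from h import *
T=cv2.imread("pics/top0.png");S=cv2.imread("pics/side0.png")
for n,I,(x0,y0,x1,y1) in(("top",T,(380,170,425,245)),("side",S,(280,240,380,285))):
    h=cv2.cvtColor(I,cv2.COLOR_BGR2HSV); m=cv2.inRange(h,(8,50,110),(30,255,255))
    q=np.zeros_like(m);q[y0:y1,x0:x1]=m[y0:y1,x0:x1]
    c=max(cv2.findContours(q,0,1)[0],key=cv2.contourArea)
    print(n,cv2.contourArea(c),cv2.approxPolyDP(c,2,True).reshape(-1,2).tolist(),cv2.boxPoints(cv2.minAreaRect(c)).tolist())
h=cv2.cvtColor(T,cv2.COLOR_BGR2HSV); m=cv2.inRange(h,(0,0,150),(180,45,255)); q=np.zeros_like(m);q[90:170,262:360]=m[90:170,262:360]
print(cv2.countNonZero(q))
a=cv2.resize(T[85:245,260:420],None,fx=3.7,fy=3.7,interpolation=cv2.INTER_CUBIC);cv2.imwrite("pics/c1.png",a)
a=cv2.resize(S[155:230,335:445],None,fx=7,fy=7,interpolation=cv2.INTER_CUBIC);cv2.imwrite("pics/c2.png",a)
E
```

```text
top 526.5 [[405, 180], [388, 228], [395, 232], [400, 228], [414, 184]] [[387.5, 229.50001525878906], [404.4000244140625, 178.8000030517578], [415.20001220703125, 182.40000915527344], [398.29998779296875, 233.1000213623047]]
side 1280.5 [[291, 256], [293, 269], [359, 276], [368, 274], [368, 265], [311, 250], [294, 249]] [[289.59759521484375, 268.6219482421875], [291.9146728515625, 247.76828002929688], [370.3902587890625, 256.48779296875], [368.07318115234375, 277.3414611816406]]
944
```

View pics/c1.png

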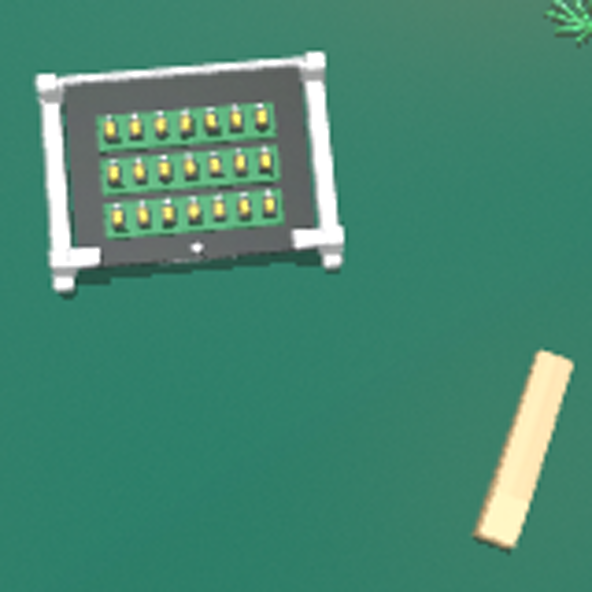

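View pics/c2.png

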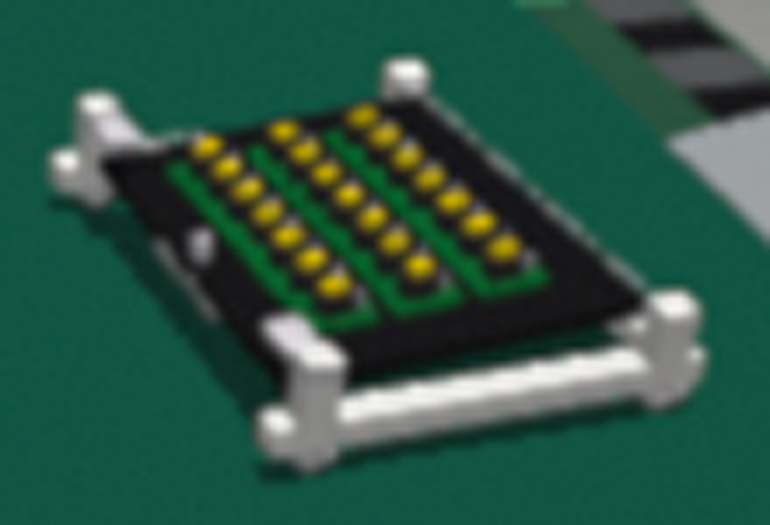

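The top crop shows the front posts' tops at about (65,258) and (331,238), the rear posts' at (50,85) and (315,63), and the foot's screw at (196,247). The wedge's tip corners are at (540,351) and (573,363), and the heel ridge is at (496,493)–(526,503). The side crop shows the sagged tray with its front edge to the left, between the posts.

Run:
```python
from h import *
np.set_printoptions(precision=4,suppress=True)
c=lambda u,v,z: ray("top",(u+.5)/3.7-.5+260,(v+.5)/3.7-.5+85,z)
fl,fr,rl,rr=c(65,258,.05),c(331,238,.05),c(50,85,.05),c(315,63,.05)
sl,sr=c(99,256,.05),c(292,238,.05); scr=c(196,247,.033)
print(fl,fr,rl,rr,np.linalg.norm(fl-fr),np.linalg.norm(rl-fl),np.linalg.norm(sl-sr))
for a,b in((fl,fr),(rl,rr)): d=a-b; print("yaw",np.arctan2(-d[0],d[1]))
for a,b in((rl,fl),(rr,fr)): d=a-b; print("yaw",np.arctan2(d[1],d[0]))
print("mid",(fl+fr)/2,(sl+sr)/2,"screw",scr)
t1,t2=c(540,351,.008),c(573,363,.008); k1,k2=c(496,493,.036),c(526,503,.036)
print("wedge",t1,t2,k1,k2,"w",np.linalg.norm(t1-t2),np.linalg.norm(k1-k2))
T=(t1+t2)/2;R=(k1+k2)/2;d=(T-R)[:2];print("len140",np.linalg.norm(d),"yaw",np.arctan2(d[1],d[0]),"tip",T,"heelc",R[:2]-d/np.linalg.norm(d)*.02)
# check tip in side view: back project
print(proj("side",[t1,t2,k1,k2]))
s=robot.sense();print(s['tool_pos'],s['tool_rot'])
```

```text
[0.6433 0.1312 0.05  ] [ 0.6637 -0.1043  0.05  ] [0.803  0.1484 0.05  ] [ 0.8265 -0.0905  0.05  ] 0.23642786243828232 0.16061788435798968 0.17181998200002682
yaw 0.08658489456819599
yaw 0.09838299383114493
yaw 0.1075062528851974
yaw 0.08495739696854758
mid [0.6535 0.0134 0.05  ] [0.6544 0.0158 0.05  ] screw [0.6588 0.0159 0.033 ]
wedge [ 0.5709 -0.2978  0.008 ] [ 0.5601 -0.3276  0.008 ] [ 0.4389 -0.2494  0.036 ] [ 0.4302 -0.2756  0.036 ] w 0.03176373312419688 0.027568473029423612
len140 0.1402463585796679 yaw -0.3660633410245788 tip [ 0.5655 -0.3127  0.008 ] heelc [ 0.4159 -0.2554]
[[368.8027 266.1396]
 [368.4205 275.1594]
 [310.354  251.3061]
 [308.7584 258.7006]]
[0.1423 0.5823 0.2177] [-3.1399 -0.0001  2.9018]
```

```bash
cat >> h.py <<'E'
from scipy.spatial.transform import Rotation as Ro
def go(P,yaw=None):
    s=robot.sense(); R=Ro.from_euler('xyz',s['tool_rot'])
    print("tool delta",np.round(R.inv().apply(np.array(P)-s['tool_pos']),4))
    if yaw is not None:
        g=Ro.from_euler('xyz',[np.pi,0,yaw]); print("rotvec",np.round((R.inv()*g).as_rotvec(),4),"then delta",np.round(g.inv().apply(np.array(P)-s['tool_pos']),4))
E
python3 shift.py '-0.033 -0.029 0 0 0 0 1 | -0.033 -0.029 0 0 0 0 1 | -0.033 -0.029 0 0 0 0 1 | -0.033 -0.029 0 0 0 0 1 | -0.033 -0.029 0 0 0 0 1 | -0.033 -0.029 0 0 0 0 1 | -0.033 -0.029 0 0 0 0 1 | -0.033 -0.029 0 0 0 0 1 | -0.033 -0.029 0 0 0 0 1 | -0.033 -0.029 0 0 0 0 1 | -0.033 -0.029 0 0 0 0 1 | -0.033 -0.029 0 0 0 0 1' 30
python3 -c "
from h import *
go([.416,-.2555,.12],2.7755)"
```

```text
t: 1.3
tool_pos: [0.445, 0.149, 0.2184]
tool_rot: [-3.142, -0.0, 2.902]
ft_force: [0.9, 0.8, -0.4]
grip_width: 1.002
grip_force: 0.0
tool delta [-0.0679 -0.3998  0.0984]
rotvec [-0.     -0.0002  0.1263] then delta [-0.1177 -0.3881  0.0984]
```

```bash
python3 shift.py '0 0 0 0 0 0.126 1 | -0.0118 -0.039 0 0 0 0 1 | -0.0118 -0.039 0 0 0 0 1 | -0.0118 -0.039 0.0123 0 0 0 1 | -0.0118 -0.039 0.0123 0 0 0 1 | -0.0118 -0.039 0.0123 0 0 0 1 | -0.0118 -0.039 0.0123 0 0 0 1 | -0.0118 -0.039 0.0123 0 0 0 1 | -0.0118 -0.039 0.0123 0 0 0 1 | -0.0118 -0.039 0.0123 0 0 0 1 | -0.0118 -0.037 0.0123 0 0 0 1 | 0 0 0 0 0 0 1'
python3 - <<'E'
from h import *
go([.416,-.2555,.005],2.7755)
for n in("top","side"): cv2.imwrite(f"pics/{n}1.png",cam.grab_frame(n)[:,:,::-1])
T=cv2.imread("pics/top1.png")[160:260,360:460];S=cv2.imread("pics/side1.png")[180:300,240:400]
a=np.hstack([cv2.resize(T,(380,380),interpolation=2),cv2.resize(S,(400,300),interpolation=2)[:].copy() if 0 else cv2.resize(cv2.copyMakeBorder(S,0,40,0,0,0),(380,380),interpolation=2)])
cv2.imwrite("pics/c3.png",a)
E
```

```text
t: 2.5
tool_pos: [0.4139, -0.2569, 0.118]
tool_rot: [-3.141, -0.003, 2.772]
ft_force: [-0.5, 0.8, -0.1]
grip_width: 1.001
grip_force: 0.0
tool delta [-0.0018  0.0021  0.113 ]
rotvec [-0.0004 -0.0031 -0.0036] then delta [-0.0015  0.002   0.113 ]
```

View pics/c3.png

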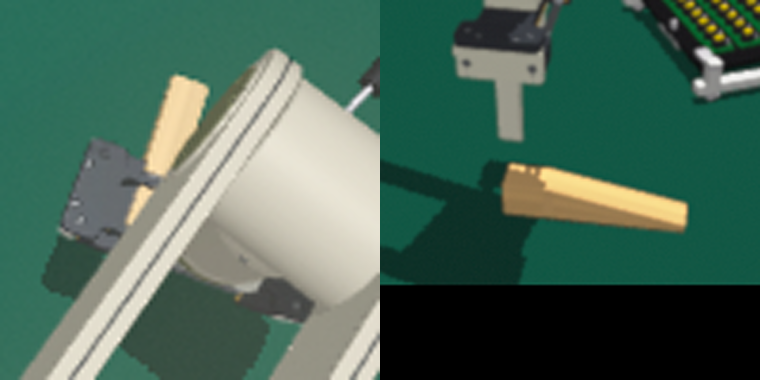

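The gripper sits over the heel, straddling its width, so I descend and close.

```bash
python3 shift.py '0 0 0.03 0 0 0 1 | 0 0 0.03 0 0 0 1 | 0 0 0.02 0 0 0 1 | 0 0 0.015 0 0 0 1 | 0 0 0.01 0 0 0 1 | 0 0 0.006 0 0 0 1 | 0 0 0 0 0 0 1 | 0 0 0 0 0 0 1'
python3 -c "
from h import *
go([.416,-.2555,.005],2.7755);print(robot.sense()['ft_force'])"
```

```text
t: 3.4
tool_pos: [0.4165, -0.2539, 0.0101]
tool_rot: [-3.141, 0.001, 2.776]
ft_force: [0.1, 0.3, 0.2]
grip_width: 0.998
grip_force: 0.0
tool delta [-0.0001 -0.0017  0.0051]
rotvec [-0.0003  0.0011  0.0007] then delta [-0.0001 -0.0017  0.0051]
[0.09534518 0.3091637  0.18940455]
```

```bash
python3 shift.py '0 -0.0015 0.004 0 0 0 1 | 0 0 0 0 0 0 1 | 0 0 0 0 0 0 0 | 0 0 0 0 0 0 0 | 0 0 0 0 0 0 0 | 0 0 0 0 0 0 0 | 0 0 0 0 0 0 0 | 0 0 0 0 0 0 0 | 0 0 0 0 0 0 0' 30
python3 -c "
from h import *
th=.093; o=np.array([.649,.0153]); d=np.array([np.cos(th),np.sin(th)])
p=o-d*.195; print(p); go([p[0],p[1],robot.sense()['tool_pos'][2]],np.pi+th)"
```

```text
t: 4.3
tool_pos: [0.4154, -0.2552, 0.0052]
tool_rot: [3.142, -0.0, 2.776]
ft_force: [-0.2, 0.7, 0.1]
grip_width: 0.446
grip_force: 0.0
[ 0.45484267 -0.00280887]
tool delta [0.0534 0.2498 0.    ]
rotvec [ 0.      0.     -0.4588] then delta [-0.0627  0.2476  0.    ]
```

```bash
python3 shift.py '0 0 0 0 0 0 0 | 0 0 0 0 0 0 0 | 0 0 0 0 0 0 0 | 0 0 0 0 0 0 0 | 0 0 0 0 0 0 0 | 0 0 0 0 0 -0.092 0 | 0 0 0 0 0 -0.092 0 | 0 0 0 0 0 -0.092 0 | 0 0 0 0 0 -0.092 0 | 0 0 0 0 0 -0.091 0 | 0 0 0 0 0 0 0' 30
python3 -c "
from h import *
go([.4548,-.0028,.0052],np.pi+.093)"
```

```text
t: 5.4
tool_pos: [0.4153, -0.2552, 0.0052]
tool_rot: [3.142, -0.0, -3.047]
ft_force: [0.9, 0.1, -0.8]
grip_width: 0.341
grip_force: 29.9
tool delta [-0.0631  0.2476  0.    ]
rotvec [ 0.     -0.      0.0016] then delta [-0.0627  0.2477  0.    ]
```

```bash
python3 shift.py '-0.004 0.016 0 0 0 0 0 | -0.0065 0.0255 0 0 0 0 0 | -0.0065 0.0255 0 0 0 0 0 | -0.0065 0.0255 0 0 0 0 0 | -0.0065 0.0255 0 0 0 0 0 | -0.0065 0.0255 0 0 0 0 0 | -0.0065 0.0255 0 0 0 0 0 | -0.0065 0.0255 0 0 0 0 0 | -0.0065 0.0255 0 0 0 0 0 | -0.0065 0.0255 0 0 0 0 0 | 0 0 0 0 0 0 0 | 0 0 0 0 0 0 0' 30
python3 - <<'E'
from h import *
go([.4548,-.0028,.0052],np.pi+.093)
for n in("top","side"): cv2.imwrite(f"pics/{n}2.png",cam.grab_frame(n)[:,:,::-1])
T=cv2.imread("pics/top2.png")[90:230,250:390];S=cv2.imread("pics/side2.png")[140:260,300:440]
a=np.hstack([cv2.resize(T,(399,399),interpolation=2),cv2.resize(cv2.copyMakeBorder(S,0,20,0,0,0),(399,399),interpolation=2)])
cv2.imwrite("pics/c4.png",a)
E
```

```text
t: 6.6
tool_pos: [0.4547, -0.0046, 0.0052]
tool_rot: [-3.141, -0.0, -3.049]
ft_force: [-0.7, -0.1, -0.1]
grip_width: 0.341
grip_force: 29.9
tool delta [-0.0003  0.0018  0.    ]
rotvec [-0.0002 -0.0001  0.    ] then delta [-0.0003  0.0018  0.    ]
```

View pics/c4.png

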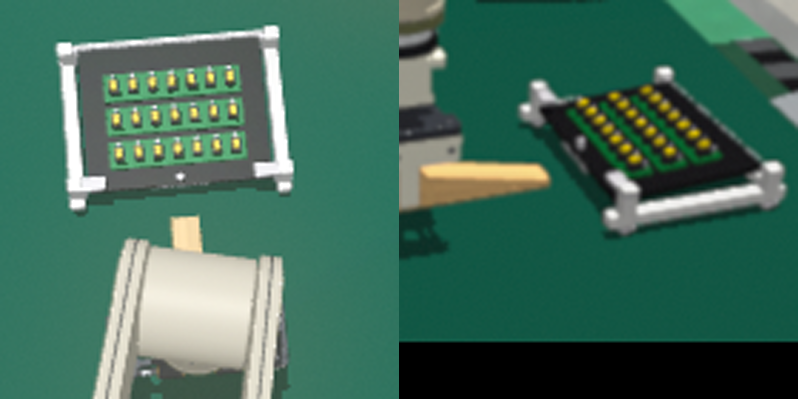

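The wedge lies square in front of the tray, with its tip at crop (186,217) in line with the foot's screw at (180,177). Next I push it in under force watch.

```bash
cat > f.py <<'E'
from h import *
s=robot.sense();d=np.array([np.cos(.093),np.sin(.093)]);p=s['tool_pos']
print("heel x %.4f y %.4f | push %.2f lat %.2f fz %.2f"%((p[:2]-[.649,.0153])@d,(p[:2]-[.649,.0153])@[-d[1],d[0]],-s['ft_force'][:2]@d,s['ft_force'][:2]@[-d[1],d[0]],s['ft_force'][2]))
E
python3 shift.py '-0.005 0.0018 0 0 0 0 0 | -0.008 0 0 0 0 0 0 | -0.008 0 0 0 0 0 0 | -0.008 0 0 0 0 0 0 | -0.008 0 0 0 0 0 0 | -0.008 0 0 0 0 0 0 | -0.004 0 0 0 0 0 0 | 0 0 0 0 0 0 0 | 0 0 0 0 0 0 0 | 0 0 0 0 0 0 0' 30; python3 f.py
python3 shift.py '-0.002 0 0 0 0 0 0 | -0.002 0 0 0 0 0 0 | -0.002 0 0 0 0 0 0 | -0.002 0 0 0 0 0 0 | -0.002 0 0 0 0 0 0 | 0 0 0 0 0 0 0'; python3 f.py
python3 shift.py '-0.002 0 0 0 0 0 0 | -0.002 0 0 0 0 0 0 | -0.002 0 0 0 0 0 0 | -0.002 0 0 0 0 0 0 | -0.002 0 0 0 0 0 0 | 0 0 0 0 0 0 0'; python3 f.py
```

```text
t: 7.7
tool_pos: [0.5033, 0.0015, 0.0052]
tool_rot: [3.142, 0.0, -3.048]
ft_force: [0.1, -0.0, -0.3]
grip_width: 0.341
grip_force: 29.9
heel x -0.1464 y -0.0002 | push -0.10 lat -0.03 fz -0.25
t: 8.3
tool_pos: [0.5137, 0.0024, 0.0052]
tool_rot: [-3.142, 0.0, -3.048]
ft_force: [0.2, -0.1, 1.7]
grip_width: 0.343
grip_force: 29.9
heel x -0.1359 y -0.0003 | push -0.14 lat -0.13 fz 1.65
t: 8.9
tool_pos: [0.5237, 0.0033, 0.0052]
tool_rot: [-3.142, 0.001, -3.048]
ft_force: [0.4, 0.4, 0.6]
grip_width: 0.342
grip_force: 29.9
heel x -0.1258 y -0.0003 | push -0.43 lat 0.36 fz 0.55
```

```bash
for i in 1 2; do :; done
python3 shift.py '-0.002 0 0 0 0 0 0 | -0.002 0 0 0 0 0 0 | -0.002 0 0 0 0 0 0 | -0.002 0 0 0 0 0 0 | -0.002 0 0 0 0 0 0 | 0 0 0 0 0 0 0' >/dev/null; python3 f.py
python3 shift.py '-0.002 0 0 0 0 0 0 | -0.002 0 0 0 0 0 0 | -0.002 0 0 0 0 0 0 | -0.002 0 0 0 0 0 0 | -0.002 0 0 0 0 0 0 | 0 0 0 0 0 0 0' >/dev/null; python3 f.py
python3 shift.py '-0.002 0 0 0 0 0 0 | -0.002 0 0 0 0 0 0 | -0.002 0 0 0 0 0 0 | 0 0 0 0 0 0 0' >/dev/null; python3 f.py
```

```text
heel x -0.1158 y -0.0003 | push -0.42 lat 0.11 fz -1.08
heel x -0.1058 y -0.0003 | push -0.38 lat 0.22 fz 0.79
heel x -0.1011 y -0.0003 | push 7.70 lat 0.06 fz 6.42
```

```bash
python3 shift.py '0 0 0 0 0 0 0 | 0 0 0 0 0 0 0 | 0 0 0 0 0 0 0'; python3 f.py
python3 - <<'E'
from h import *
for n in("top","side"): cv2.imwrite(f"pics/{n}3.png",cam.grab_frame(n)[:,:,::-1])
print(robot.sense()['ft_torque'])
T=cv2.imread("pics/top3.png")[90:230,250:390];S=cv2.imread("pics/side3.png")[140:260,300:440]
a=np.hstack([cv2.resize(T,(399,399),interpolation=2),cv2.resize(cv2.copyMakeBorder(S,0,20,0,0,0),(399,399),interpolation=2)])
cv2.imwrite("pics/c5.png",a)
E
```

```text
t: 10.8
tool_pos: [0.5484, 0.0056, 0.0052]
tool_rot: [3.142, -0.002, -3.048]
ft_force: [-6.3, -1.3, 6.5]
grip_width: 0.342
grip_force: 29.9
heel x -0.1011 y -0.0003 | push 6.41 lat -0.69 fz 6.45
[-0.01273904  0.86402644  0.02524562]
```

View pics/c5.png

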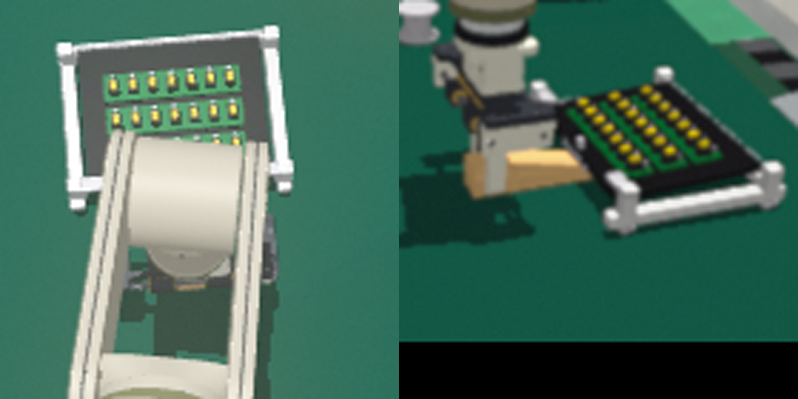

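The wedge tip is under the foot (about 59 mm in), square, with the tray still sagged. The hand is also pressing down about 6 N, so I relieve that.

```bash
python3 shift.py '0 0 -0.0005 0 0 0 0 | 0 0 0 0 0 0 0 | 0 0 0 0 0 0 0' | grep pos; python3 f.py
python3 shift.py '0 0 -0.0005 0 0 0 0 | 0 0 0 0 0 0 0 | 0 0 0 0 0 0 0' | grep pos; python3 f.py
```

```text
tool_pos: [0.5484, 0.0057, 0.0053]
heel x -0.1011 y -0.0002 | push 4.30 lat -0.35 fz 0.16
tool_pos: [0.5487, 0.0057, 0.0057]
heel x -0.1008 y -0.0002 | push 3.35 lat 0.59 fz -2.94
```

```bash
python3 shift.py '-0.001 0 0.0002 0 0 0 0 | -0.001 0 0 0 0 0 0 | -0.001 0 0 0 0 0 0 | -0.001 0 0 0 0 0 0 | 0 0 0 0 0 0 0 | 0 0 0 0 0 0 0' | grep pos; python3 f.py
python3 shift.py '-0.001 0 0 0 0 0 0 | -0.001 0 0 0 0 0 0 | -0.001 0 0 0 0 0 0 | -0.001 0 0 0 0 0 0 | 0 0 0 0 0 0 0 | 0 0 0 0 0 0 0' | grep pos; python3 f.py
```

```text
tool_pos: [0.5533, 0.0061, 0.006]
heel x -0.0961 y -0.0003 | push 2.01 lat 0.24 fz -4.48
tool_pos: [0.5573, 0.0064, 0.0061]
heel x -0.0921 y -0.0003 | push 2.19 lat -0.40 fz -4.64
```

```bash
python3 shift.py '-0.001 0 0.0005 0 0 0 0 | -0.001 0 0 0 0 0 0 | -0.001 0 0 0 0 0 0 | -0.001 0 0 0 0 0 0 | 0 0 0 0 0 0 0 | 0 0 0 0 0 0 0' | grep pos; python3 f.py
python3 shift.py '-0.001 0 0 0 0 0 0 | -0.001 0 0 0 0 0 0 | -0.001 0 0 0 0 0 0 | -0.001 0 0 0 0 0 0 | 0 0 0 0 0 0 0 | 0 0 0 0 0 0 0' | egrep 'pos|rot'; python3 f.py
```

```text
tool_pos: [0.5614, 0.0068, 0.0056]
heel x -0.0880 y -0.0003 | push 1.72 lat -0.08 fz -3.70
tool_pos: [0.5653, 0.0072, 0.0056]
tool_rot: [-3.142, 0.0, -3.048]
heel x -0.0841 y -0.0003 | push 1.32 lat -0.27 fz -2.97
```

```bash
python3 shift.py '-0.001 0 0.0003 0 0 0 0 | -0.001 0 0 0 0 0 0 | -0.001 0 0 0 0 0 0 | -0.001 0 0 0 0 0 0 | 0 0 0 0 0 0 0 | 0 0 0 0 0 0 0' | grep pos; python3 f.py
python3 shift.py '-0.001 0 0 0 0 0 0 | -0.001 0 0 0 0 0 0 | -0.001 0 0 0 0 0 0 | -0.001 0 0 0 0 0 0 | -0.001 0 0 0 0 0 0 | -0.001 0 0 0 0 0 0 | 0 0 0 0 0 0 0 | 0 0 0 0 0 0 0' | egrep 'pos|rot'; python3 f.py
python3 shift.py '-0.001 0 0 0 0 0 0 | -0.001 0 0 0 0 0 0 | -0.001 0 0 0 0 0 0 | -0.001 0 0 0 0 0 0 | -0.001 0 0 0 0 0 0 | -0.001 0 0 0 0 0 0 | 0 0 0 0 0 0 0 | 0 0 0 0 0 0 0' | egrep 'pos|rot'; python3 f.py
```

```text
tool_pos: [0.5693, 0.0076, 0.0053]
heel x -0.0800 y -0.0003 | push 2.29 lat -0.72 fz -2.22
tool_pos: [0.5753, 0.0081, 0.0053]
tool_rot: [-3.142, 0.001, -3.048]
heel x -0.0740 y -0.0003 | push 1.44 lat 0.44 fz -2.71
tool_pos: [0.5813, 0.0087, 0.0052]
tool_rot: [-3.142, 0.0, -3.048]
heel x -0.0680 y -0.0003 | push 1.96 lat -0.41 fz -2.65
```

```bash
python3 shift.py '-0.001 0 0 0 0 0 0 | -0.001 0 0 0 0 0 0 | -0.001 0 0 0 0 0 0 | -0.001 0 0 0 0 0 0 | -0.001 0 0 0 0 0 0 | -0.001 0 0 0 0 0 0 | 0 0 0 0 0 0 0 | 0 0 0 0 0 0 0' | egrep 'pos|rot'; python3 f.py
python3 shift.py '0 0 0 0 0 0 0.45 | 0 0 0 0 0 0 0.45 | 0 0 0 0 0 0 0.45 | 0 0 0 0 0 0 0.45' | egrep 'pos|rot|width|for'; python3 f.py
python3 shift.py '0 0 0 0 0 0 0 | 0 0 0 0 0 0 0 | 0 0 0 0 0 0 0 | 0 0 0 0 0 0 0 | 0 0 0 0 0 0 0' | egrep 'pos|rot|width|for'; python3 f.py
```

```text
tool_pos: [0.5873, 0.0093, 0.0053]
tool_rot: [-3.142, 0.001, -3.048]
heel x -0.0620 y -0.0003 | push 2.97 lat -0.12 fz -1.73
tool_pos: [0.5875, 0.0092, 0.0056]
tool_rot: [-3.141, 0.001, -3.048]
ft_force: [-0.5, 1.0, 0.2]
grip_width: 0.452
grip_force: 0.0
heel x -0.0618 y -0.0004 | push 0.44 lat 1.01 fz 0.24
tool_pos: [0.5871, 0.0093, 0.0053]
tool_rot: [-3.142, 0.0, -3.048]
ft_force: [0.6, 0.2, 1.5]
grip_width: 0.341
grip_force: 30.0
heel x -0.0622 y -0.0003 | push -0.63 lat 0.13 fz 1.46
```

```bash
for k in 1; do python3 shift.py '-0.001 0 0 0 0 0 0 | -0.001 0 0 0 0 0 0 | -0.001 0 0 0 0 0 0 | 0 0 0 0 0 0 0' | egrep 'pos:'; python3 f.py; done
python3 shift.py '-0.001 0 0 0 0 0 0 | -0.001 0 0 0 0 0 0 | -0.001 0 0 0 0 0 0 | 0 0 0 0 0 0 0' | egrep 'pos:'; python3 f.py
python3 shift.py '-0.001 0 0 0 0 0 0 | -0.001 0 0 0 0 0 0 | 0 0 0 0 0 0 0' | egrep 'pos:'; python3 f.py
```

```text
tool_pos: [0.589, 0.0094, 0.0053]
heel x -0.0603 y -0.0003 | push 7.69 lat 0.61 fz 7.35
tool_pos: [0.592, 0.0096, 0.0053]
heel x -0.0573 y -0.0004 | push 7.50 lat 0.17 fz 8.06
tool_pos: [0.594, 0.0098, 0.0053]
heel x -0.0553 y -0.0004 | push 6.76 lat 0.28 fz 7.08
```

```bash
python3 shift.py '0 0 -0.0005 0 0 0 0 | 0 0 0 0 0 0 0 | 0 0 0 0 0 0 0' | grep pos:; python3 f.py
python3 shift.py '-0.001 0 0 0 0 0 0 | -0.001 0 0 0 0 0 0 | 0 0 0 0 0 0 0 | 0 0 0 0 0 0 0' | grep pos:; python3 f.py
```

```text
tool_pos: [0.594, 0.0098, 0.0054]
heel x -0.0552 y -0.0004 | push 5.53 lat 0.25 fz 2.85
tool_pos: [0.5961, 0.0101, 0.0053]
heel x -0.0531 y -0.0003 | push 4.47 lat -0.42 fz 2.51
```

```bash
python3 shift.py '-0.001 0 -0.0002 0 0 0 0 | -0.001 0 0 0 0 0 0 | 0 0 0 0 0 0 0 | 0 0 0 0 0 0 0' | grep pos:; python3 f.py
python3 shift.py '-0.001 0 0 0 0 0 0 | -0.001 0 0 0 0 0 0 | 0 0 0 0 0 0 0 | 0 0 0 0 0 0 0' | grep pos:; python3 f.py
python3 - <<'E'
from h import *
cv2.imwrite("pics/side4.png",cam.grab_frame("side")[:,:,::-1])
a=np.hstack([cv2.resize(cv2.imread(f"pics/side{i}.png")[150:230,330:440],None,fx=3.6,fy=3.6,interpolation=2) for i in(3,4)])
cv2.imwrite("pics/c6.png",a)
E
```

```text
tool_pos: [0.5984, 0.0103, 0.0053]
heel x -0.0509 y -0.0002 | push 4.43 lat -0.42 fz -2.75
tool_pos: [0.599, 0.0105, 0.0053]
heel x -0.0502 y -0.0002 | push 11.03 lat -0.48 fz 3.40
```

View pics/c6.png

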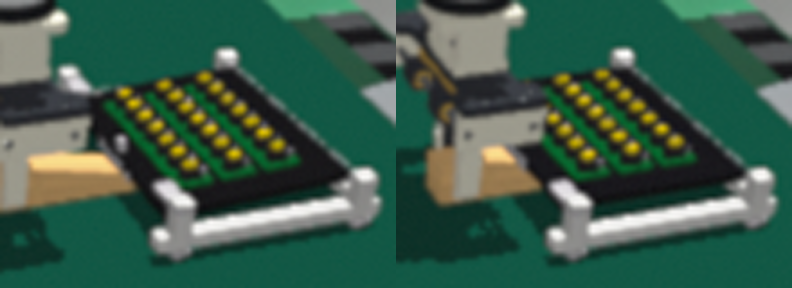

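The tray's front edge is now up near the stops in the right-hand crop, and the push has jumped to 11 N. I relieve the downward press and check.

```bash
python3 shift.py '0 0 -0.0003 0 0 0 0 | 0 0 0 0 0 0 0 | 0 0 0 0 0 0 0' | grep pos:; python3 f.py
```

```text
tool_pos: [0.599, 0.0105, 0.0053]
heel x -0.0502 y -0.0002 | push 9.72 lat 0.27 fz 0.67
```

```bash
python3 shift.py '-0.0004 0 0 0 0 0 0 | 0 0 0 0 0 0 0 | 0 0 0 0 0 0 0' | grep pos:; python3 f.py; python3 shift.py '0 0 0 0 0 0 0'|grep ft_;python3 f.py
```

```text
tool_pos: [0.599, 0.0104, 0.0053]
heel x -0.0502 y -0.0002 | push 12.43 lat -0.20 fz 3.55
ft_force: [-12.3, -1.3, 3.1]
heel x -0.0502 y -0.0002 | push 12.32 lat -0.16 fz 3.14
```

```bash
python3 shift.py '0.0007 0 -0.0001 0 0 0 0 | 0.0006 0 -0.0001 0 0 0 0 | 0 0 0 0 0 0 0 | 0 0 0 0 0 0 0' | grep pos:; python3 f.py
```

```text
tool_pos: [0.599, 0.0105, 0.0054]
heel x -0.0502 y -0.0002 | push 4.54 lat 0.26 fz -8.71
```

```bash
python3 shift.py '0.0003 0 0.0006 0 0 0 0 | 0 0 0.0002 0 0 0 0 | 0 0 0 0 0 0 0 | 0 0 0 0 0 0 0' | grep pos:; python3 f.py
```

```text
tool_pos: [0.599, 0.0105, 0.0054]
heel x -0.0502 y -0.0002 | push 6.10 lat -0.61 fz -4.81
```

```bash
python3 shift.py '0.0005 0 0.0005 0 0 0 0 | 0 0 0.0002 0 0 0 0 | 0 0 0 0 0 0 0 | 0 0 0 0 0 0 0' | grep pos:; python3 f.py
python3 shift.py '0 0 0 0 0 0 0.5 | 0 0 0 0 0 0 0.5 | 0 0 0 0 0 0 0.5 | 0 0 0 0 0 0 0.6 | 0 0 0 0 0 0 0.6 | 0 0 0 0 0 0 0.6' | egrep 'pos:|wid'; python3 f.py
```

```text
tool_pos: [0.599, 0.0105, 0.0053]
heel x -0.0502 y -0.0002 | push 7.13 lat 0.15 fz -1.02
tool_pos: [0.5994, 0.0103, 0.0051]
grip_width: 0.6
heel x -0.0498 y -0.0003 | push 0.81 lat -0.67 fz -0.02
```

Released. To confirm tightness cleanly, I'll rise, back off, close the fingers and press level against the heel's back face.

```bash
python3 shift.py '0 0 -0.01 0 0 0 0.6 | 0 0 -0.02 0 0 0 0.6 | 0 0 -0.03 0 0 0 0.6 | 0.03 0 0 0 0 0 0 | 0.03 0 0 0 0 0 0 | 0 0 0 0 0 0 0 | 0 0 0 0 0 0 0 | 0 0 0 0 0 0 0 | 0 0 0 0 0 0 0 | 0 0 0 0 0 0 0 | 0 0 0 0 0 0 0' 20| egrep 'pos:|wid|t:'; python3 f.py
python3 - <<'E'
from h import *
cv2.imwrite("pics/side5.png",cam.grab_frame("side")[:,:,::-1]);cv2.imwrite("pics/top5.png",cam.grab_frame("top")[:,:,::-1])
a=np.hstack([cv2.resize(cv2.imread(f"pics/{n}.png")[s],(390,390),interpolation=2) for n,s in(("side5",np.s_[130:240,330:440]),("top5",np.s_[90:200,260:370]))])
cv2.imwrite("pics/c7.png",a)
E
```

```text
t: 24.05
tool_pos: [0.5399, 0.0048, 0.0649]
tool_rot: [3.142, -0.0, -3.048]
grip_width: 0.013
heel x -0.1096 y -0.0003 | push 0.27 lat -0.32 fz 0.60
```

View pics/c7.png

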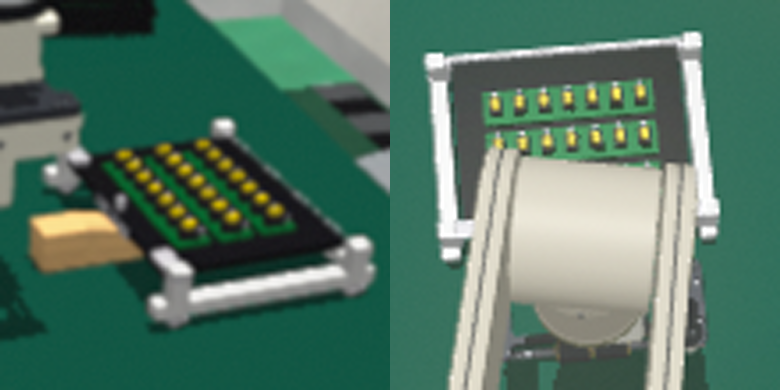

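The wedge sits flat and square under the foot, and the tray meets its stops. Now the push test on the heel.

```bash
python3 shift.py '0 0 0.02 0 0 0 0 | 0 0 0.02 0 0 0 0 | 0 0 0.01 0 0 0 0 | -0.01 0 0 0 0 0 0 | -0.01 0 0 0 0 0 0 | 0 0 0 0 0 0 0'| egrep 'pos:|t:'; python3 f.py
python3 shift.py '-0.001 0 0 0 0 0 0 | -0.001 0 0 0 0 0 0 | -0.001 0 0 0 0 0 0 | 0 0 0 0 0 0 0'| egrep 'pos:'; python3 f.py
```

```text
t: 24.75
tool_pos: [0.5623, 0.0066, 0.0166]
tool_rot: [-3.141, 0.004, -3.048]
heel x -0.0871 y -0.0006 | push 0.16 lat 0.91 fz 0.37
tool_pos: [0.5625, 0.0069, 0.0151]
heel x -0.0869 y -0.0003 | push -0.52 lat -0.64 fz -0.66
```

```bash
python3 shift.py '-0.001 0 0 0 0 0 0 | -0.001 0 0 0 0 0 0 | -0.001 0 0 0 0 0 0 | 0 0 0 0 0 0 0'| egrep 'pos:'; python3 f.py
python3 shift.py '-0.001 0 0 0 0 0 0 | -0.001 0 0 0 0 0 0 | 0 0 0 0 0 0 0'| egrep 'pos:'; python3 f.py
python3 shift.py '-0.001 0 0 0 0 0 0 | -0.001 0 0 0 0 0 0 | 0 0 0 0 0 0 0'| egrep 'pos:'; python3 f.py
```

```text
tool_pos: [0.5655, 0.0072, 0.015]
heel x -0.0839 y -0.0003 | push 0.40 lat -0.38 fz 0.22
tool_pos: [0.5676, 0.0074, 0.015]
heel x -0.0818 y -0.0003 | push 0.34 lat 0.73 fz -1.00
tool_pos: [0.5693, 0.0076, 0.0149]
heel x -0.0801 y -0.0003 | push 0.58 lat 0.29 fz 0.41
```

```bash
python3 shift.py '-0.001 0 0 0 0 0 0 | -0.001 0 0 0 0 0 0 | 0 0 0 0 0 0 0'| egrep 'pos:'; python3 f.py
python3 shift.py '-0.0005 0 0 0 0 0 0 | -0.0005 0 0 0 0 0 0 | 0 0 0 0 0 0 0'| egrep 'pos:'; python3 f.py
```

```text
tool_pos: [0.5694, 0.0076, 0.0146]
heel x -0.0800 y -0.0002 | push 10.41 lat 0.09 fz 8.89
tool_pos: [0.5694, 0.0076, 0.0146]
heel x -0.0800 y -0.0003 | push 16.45 lat -0.53 fz 13.42
```

The wedge holds against about 11–12 N net without moving, so it is tight. I retreat and hand in.

```bash
python3 shift.py '0.002 0 0 0 0 0 0 | 0.01 0 0 0 0 0 0 | 0.03 0 0 0 0 0 0 | 0.02 0 -0.03 0 0 0 0 | 0 0 -0.04 0 0 0 0 | 0 0 -0.03 0 0 0 0 | 0 0 0 0 0 0 0 | 0 0 0 0 0 0 0'| egrep 'pos:|t:'; python3 f.py
python3 - <<'E'
from h import *
cv2.imwrite("pics/side6.png",cam.grab_frame("side")[:,:,::-1])
a=cv2.imread("pics/side5.png")[190:235,335:370].astype(int);b=cv2.imread("pics/side6.png")[190:235,335:370].astype(int)
print("wedge area change",np.abs(a-b).mean(),np.abs(a-b).max())
print(ticket.finish_job())
E
```

```text
t: 27.55
tool_pos: [0.5112, 0.002, 0.1157]
tool_rot: [-3.141, 0.002, -3.048]
heel x -0.1385 y -0.0004 | push -0.11 lat -0.24 fz -0.41
wedge area change 1.6194708994708995 40
the job is handed in; nothing more can be done
None
```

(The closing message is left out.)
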